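# Ready the label reader and show it the notched filter plate

### The arm

A 6-joint arm with a two-finger parallel gripper is mounted at the origin on a cart in front of the work surface, level with it; the furniture and walls round the work are solid. World frame = base frame: x ahead of the robot, y to its left, z up, the work surface at z = 0. Lengths are in mm, angles in degrees, forces in N, time in s.
With the tool pointing down it reaches from about 300 to 850 mm from the base axis. Payload 4.2 kg.
Tool frame: the origin (TCP) lies midway between the tips of the shut fingers; the grasp point (between the pads) lies 19 mm behind it; z points along the fingers, y is the line along which they close (so a half turn about z gives the same grasp; the last joint's range is limited). The gripper opens to 91 mm and grips with 3 to 60 N. Pads are 32 mm wide; open, the fingers measure 118 mm over their backs; the gripper's body (76 mm by 178 mm) begins 60 mm behind the grasp point.
Start: joints at [68.239, 18.312, 89.639, -0, 72.044, -1.146], TCP at [202.453, 538.197, 213.976] pointing down, gripper open.
Joint ranges: [-177.97, 177.97], [-48.28, 115.42], [12.27, 149.76], [-77.06, 257.06], [2.81, 150.46], [-146.56, 146.56]. Speed limits (degrees/s): [147.25, 147.25, 180, 180, 180, 180].

### API

Orientations are given as [roll, pitch, yaw] about the fixed x, y, z axes, in that order (R = Rz(yaw) Ry(pitch) Rx(roll)).
In Python, from workcell import env gives the robot as it stands.
- The arm moves only by the shell command python3 -m jog 'ROWS' [FORCE]. ROWS is a JSON object of lists of equal length, an entry for each row: "jaw": the finger opening in mm, from 0 to 91.2; "slide": the shift along the tool's x, y, z in units of 30 mm (1.0 is 30 mm), a list of three; "spin": the turn about the tool's z in units of 8 degrees (1.0 is 8 degrees). In form: {"jaw": [jaw, ...], "slide": [[dx, dy, dz], ...], "spin": [spin, ...]}. A call has 1 to 10 rows; each row shifts and turns the commanded pose from where the row before left it, along the tool's axes as they then stand; what a row does not reach is not made up. A row lasts 1/10 s, in which the tool goes at most 50 mm and 8.59 degrees, less where a joint would pass 70% of its speed; a pose out of reach is approached as far as the arm can. A call is refused whole if a number of a shift passes 1 or a number of a turn 1, either way. A call with a gripper value outside its range is refused whole. The fingers move at their own pace and stop on an object; FORCE is the grip in N (left out, the last holds). Time passes only in rows, so rows that do not move let the fingers close. It gives the time, the measured TCP pose, the force, the opening and the grip force at its end, in the units of the state.
- env.state(): the state, without advancing time (a new reading comes with each control period).
- env.grab_frame(name): name is "side" or "top" or "wrist"; returns the picture (400x640x3 uint8, red, green, blue); there is no depth.
- env.camera_model(name): a dict with "fx", "fy", "cx", "cy" (pixels), "camera_from_world" (4x4, takes a point from world to camera coordinates). Camera axes: x right, y up, looking along -z (the intrinsics and any distortion apply to the point x, -y, -z); pixel columns grow to the right and rows downward; lengths in mm; the calibration is good to about 2 mm. A picture is of the moment at which its call begins: read the wrist's pose just before it. camera_model takes no time and is no camera call; for the wrist camera it gives the pose at the moment of the call.
- env.job_done(): hands the job in; it is judged then, once.
The state is a dict: "time_s": time; "qpos": joint angles; "qvel": joint speeds; "effort": joint torques, N m; "ee_pos": TCP position; "ee_rot": TCP orientation; "force": force on the tool from outside, world axes, zero at the start; "torque": the same for the moment, N m; "gripper_width": finger opening in mm; "gripper_force": force on a finger pad.
Only numpy, scipy, OpenCV 4.12 (cv2) and the standard library are available. Lean on these libraries where they do the work, as an engineer would, in place of code of your own. Each camera call takes 0.05 s, during which the arm holds its last target. There are 200 camera calls.

### The job

First press the label reader's battery cover down until its spring clip snaps over the edge and holds it shut by itself. Then take the filter plate with the notched corner out of the rack, leaving the square-cornered blanks standing there, and show its label to the reader: the frosted label strip, which is at the notched end, on the lens axis about 10 cm in front of the lens, label side up and facing squarely into the sloping lens, long edges level. Finish while still holding the plate there, steady and touching nothing but the gripper.

Things in the scene. Friction and masses are not known exactly. Their poses are not given: they have to be found in the camera images.
- reader: Label reader, fixed: grey housing 100 x 240 x 50 mm (its x, y, z); origin centre of the underside. Its -x side is the front, roughly toward the robot. The left half (+y) is the battery bay with the cover, centred on y = +65 mm, and a sprung steel clip on the front wall. In the right half a 14 mm post at x = +38, y = -104 mm rises to z = 300 mm and carries the lens above y = -65 mm.
- lens: Black round lens tube, 46 mm diameter at the mouth, 50 mm long, fixed on the reader's post. Origin at the centre of its glass front face (264 mm above the bench); its +z axis is the optical axis pointing out of the glass, sloping 40 degrees below level and toward the reader's front (-x of the reader).
- focus (a point): The reading point in the air on the lens axis, 100 mm in front of the glass, 200 mm above the bench, over the housing's right half (reader x = -30, y = -65 mm).
- cover (a joint): Hinge angle of the black battery cover (84 x 86 x 5 mm), rad: 0 shut (top face 55 mm above the bench), grows as the front edge rises; starts 0.35 to 0.6, propped by a weak spring. Hinge line along reader y at reader x = +42, z = 52.5 mm; front edge 87 mm from it. The clip resists at about 0.1 rad, needs 8 to 14 N near the front edge, then holds the cover below 0.03.
- cover_press (a point): Point on the cover's top face, in the middle of its width, 60 mm from the hinge line; moves with the cover.
- rack: Rack, fixed at any yaw: plywood base 108 x 126 x 6 mm, three parallel slots along its x, 48 mm apart in its y; origin centre of the underside. Paired aluminium cheeks at x = -38..-24 and +24..+38 mm hold the plates up to 26 mm above the bench; the middle 48 mm of each slot is open.
- plate: Notched filter plate: grey plastic, 90 x 8 x 50 mm (x length, y thickness, z height), 60 g, upright in one of the slots, bottom edge 6 mm and top edge 56 mm above the bench. Origin middle of bottom edge. A 10 x 10 mm notch is cut from the top corner at +x. The white frosted label, 24 mm wide, is on the +y face at that end (x = 20 to 44 mm): label facing you, the notch is upper left.
- label (a point): Centre of the frosted label strip: on the plate's +y face, x = 32 mm, y = 4 mm, z = 25 mm of the plate.
- blank_a: A blank plate, same size as the notched one, with four square corners and no label, in another slot. Origin middle of the bottom edge. Every plate has a dark filter disc of 30 mm near its middle.
- blank_b: A second blank plate, like the first.
Things that resemble listed ones, but are neither listed nor needed, are in the scene too. Leave any blue, brown or purple look-alike of the blank_b alone.

How it is judged (in metres and radians):
On the way, in this order (a step that is already met when the one before it is completed fails the run):
1. the cover is shut and the clip holds it with the gripper off it (value of joint cover below 0.05 rad and contact force between each of the arm, the fingers and reader below 0.1 N), for 0.3 s.
2. the notched plate is out of the rack, held in the fingers (height (world z) of plate above 0.05 m and contact force between the fingers and plate above 1 N), for 0.2 s.
At the end, for the whole second after the job is handed in: The cover stays shut (below 0.05 rad); the plate is held still by the fingers alone with the centre of its label within 25 mm of the reading point, its label side facing up into the lens within 0.3 rad of square, its long edges level within 0.25 rad; both blanks still stand in the rack (value of joint cover below 0.05 rad and distance between label and focus below 0.025 m and angle between the y axis of plate and the z axis of lens, either way round below 0.3 rad and angle between plate's own y axis and vertical below 1.2 rad and angle between plate's own x axis and vertical between 1.32 and 1.82 rad and contact force between the fingers and plate above 1 N and contact force between plate and reader below 0.1 N and contact force between plate and rack below 0.1 N and linear speed of plate below 0.02 m/s and height (world z) of each of blank_a, blank_b below 0.015 m and angle between each of blank_a, blank_b's own z axis and vertical below 0.2 rad); the arm keeps its last pose, push and grip.
It fails at once if a blank plate is pulled out of the rack (height (world z) of any of blank_a, blank_b above 0.03 m).
It also fails if it takes over 54 s, if anything falls off the work surface, if the arm or the gripper's body presses on something with over 40 N, if the wrist force passes 120 N, or if a joint passes its speed limit or range.

## Working session

There is one attempt and no reset: what is moved stays moved. The work goes in short steps, Python scripts to look and compute and a shell command to move; the robot and the scene stay as the last step left them, time stands still between calls to the robot, and variables do not carry over. Pictures are saved under pics/ and viewed, at most 10 in all, crops included, and the job is handed in when it is done.

```bash
ls; mkdir -p pics
cat > h.py <<'E'
import numpy as np, cv2, json
from workcell import env
def ray(cam,u,v,m=None):
    m=m or env.camera_model(cam); T=np.array(m["camera_from_world"]); R=T[:3,:3]; t=T[:3,3]
    d=np.array([(u-m["cx"])/m["fx"],-(v-m["cy"])/m["fy"],-1.]); 
    return -R.T@t, R.T@d
def onz(cam,u,v,z,m=None):
    c,d=ray(cam,u,v,m); return c+d*(z-c[2])/d[2]
def tri(a,b):
    A=[];B=[]
    M=np.zeros((3,3));y=np.zeros(3);L=[]
    for c,d in(a,b):
        d=d/np.linalg.norm(d);P=np.eye(3)-np.outer(d,d);M+=P;y+=P@c;L.append((P,c))
    x=np.linalg.solve(M,y); return x,[np.linalg.norm(P@(x-c)) for P,c in L]
def proj(cam,p,m=None):
    m=m or env.camera_model(cam); T=np.array(m["camera_from_world"]); q=T[:3,:3]@np.array(p)+T[:3,3]
    return m["cx"]+m["fx"]*q[0]/-q[2], m["cy"]-m["fy"]*q[1]/-q[2]
E
python3 - <<'E'
from h import *
ims=[env.grab_frame(n) for n in("side","top","wrist")]
for n,i in zip(("side","top","wrist"),ims): cv2.imwrite(f"pics/{n}0.png",i[...,::-1])
for n in("side","top","wrist"):
    m=env.camera_model(n);print(n,{k:(np.round(v,2).tolist()) for k,v in m.items()})
print(env.state())
E
```

```text
pics
side {'fx': 425.0, 'fy': 425.0, 'cx': 320.02, 'cy': 193.75, 'camera_from_world': [[0.57, -0.82, -0.0, -239.02], [0.55, 0.38, 0.74, -454.34], [-0.61, -0.43, 0.67, -961.11], [0.0, 0.0, 0.0, 1.0]]}
top {'fx': 448.72, 'fy': 448.72, 'cx': 326.85, 'cy': 199.07, 'camera_from_world': [[-0.02, -1.0, -0.0, 107.02], [0.99, -0.02, 0.16, -559.3], [-0.16, 0.0, 0.99, -1526.99], [0.0, 0.0, 0.0, 1.0]]}
wrist {'fx': 298.67, 'fy': 298.67, 'cx': 323.2, 'cy': 197.95, 'camera_from_world': [[0.35, 0.94, -0.0, -574.7], [-0.9, 0.34, -0.28, 32.09], [-0.26, 0.1, 0.96, -390.75], [0.0, 0.0, 0.0, 1.0]]}
{'time_s': 0.15, 'qpos': array([ 6.82404767e+01,  1.83407045e+01,  8.96862070e+01, -9.90443568e-04,
        7.20442351e+01, -1.14582585e+00]), 'qvel': array([ 0.14394272, -0.06040869, -0.22395608,  0.05473413,  0.01453817,
       -0.05115577]), 'effort': array([-5.35896515e-05, -4.12775767e+01, -2.32154953e+01,  7.26016145e-02,
        4.33811476e-02, -8.19360230e-05]), 'ee_pos': array([202.3112748 , 537.85893784, 213.36678993]), 'ee_rot': array([-1.79928849e+02, -4.81090381e-04,  1.59386608e+02]), 'force': array([ 0.06089757,  0.67501049, -0.32307841]), 'torque': array([-0.02571306,  0.02071868,  0.01955239]), 'gripper_force': 0.0, 'gripper_width': 91.29782531399631}
```

View pics/side0.png

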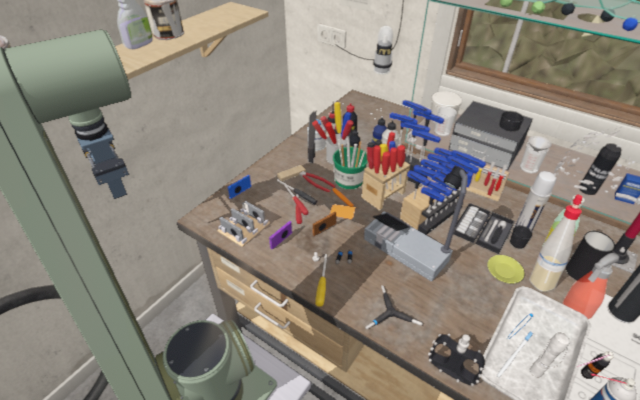

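View pics/top0.png

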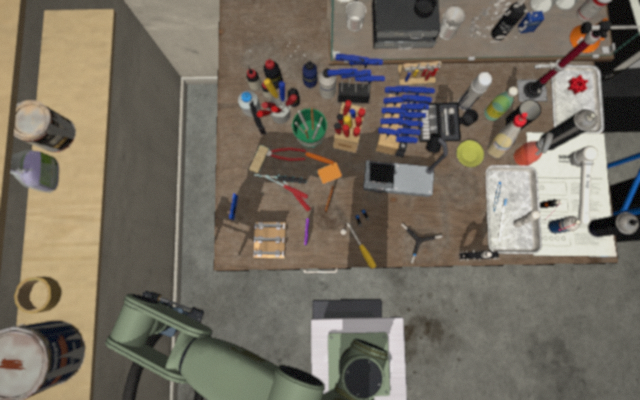

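Side: rack with three plates near (243,222), reader at (408,245) with post/lens at (455,215); blue (238,187), purple (281,234), brown (324,222) look-alikes stand loose. Top: rack (269,240), reader (399,178), cover (382,175). Enlarged crops next.

Run:
```python
from h import *
s=cv2.imread("pics/side0.png");t=cv2.imread("pics/top0.png");w=cv2.imread("pics/wrist0.png")
def c(i,x,y,ww,hh): return cv2.resize(i[y:y+hh,x:x+ww],(400,300),interpolation=cv2.INTER_CUBIC)
a=c(s,210,190,72,54);b=c(s,360,180,120,90);d=c(t,245,212,52,39);e=c(t,357,135,88,66)
cv2.imwrite("pics/mos.png",np.vstack([np.hstack([a,b]),np.hstack([d,e])]))
print(onz("top",269,240,30),onz("top",399,178,50),onz("top",382,175,55))
print(onz("side",243,222,30))
```

```text
[422.88285013 300.84409828  30.        ] [ 630.76640628 -158.70707554   50.        ] [641.59110357 -98.65695822  55.        ]
[421.26361627 296.2620409   30.        ]
```

View pics/mos.png

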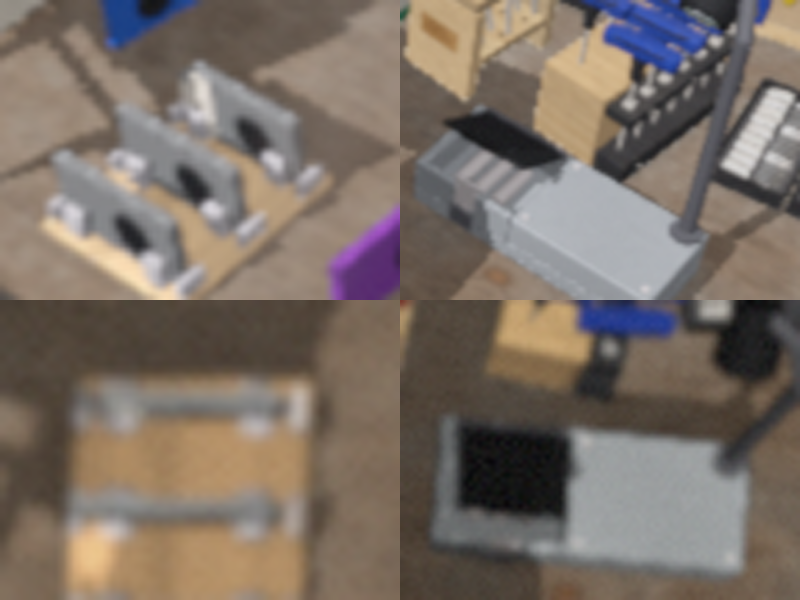

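View pics/wrist0.png

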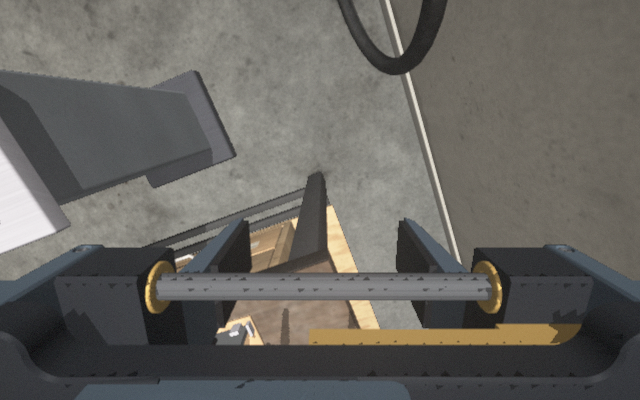

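Run:
```python
from h import *
from scipy.spatial.transform import Rotation as Ro
s=env.state();R=Ro.from_euler('xyz',s['ee_rot'],degrees=True).as_matrix()
c,d=ray("wrist",323,198);print("cam in tool",R.T@(c-s['ee_pos']),"look",R.T@d)
for v in(20,100,200): c,d=ray("wrist",323,v);print(v,R.T@d)
# reader corners from the top crop (scale 400/88), top face z=50
k=88/400
for n,(x,y) in dict(FL=(432,545),FR=(742,572),BR=(748,440),BL=(442,418)).items():
    print(n,onz("top",357+(x-400)*k,135+(y-300)*k,50).round(1))
k=120/400
for n,(x,y) in dict(FR=(655,290),BR=(705,237),FL=(417,175)).items():
    print("side",n,onz("side",360+(x-400)*k,180+y*k,50).round(1))
k=52/400;
for n,(x,y) in dict(BL=(72,375),BR=(313,380),L2=(70,510),R2=(305,510),L3=(75,405),R3=(305,405)).items():
    print("rack",n,onz("top",245+x*k,212+(y-300)*k,6 if n[0]=='B' else 56).round(1))
k=72/400
for n,(x,y) in dict(BR=(330,178),L=(40,222),FR=(185,300)).items(): print("rack side",n,onz("side",210+x*k,190+y*k,6).round(1))
for n,(x,y) in dict(tl3=(195,62),tr3=(300,118),tl2=(118,105),tr2=(240,165),tl1=(55,152),tr1=(178,225)).items(): print("plate top side",n,onz("side",210+x*k,190+y*k,56).round(1))
```

```text
cam in tool [  79.50329642    0.48886732 -169.57709416] look [-0.28270786 -0.00113393  0.95920564]
20 [ 2.88975257e-01 -1.08442221e-03  1.12759529e+00]
100 [ 0.03203902 -0.00110667  1.05191455]
200 [-0.28913127 -0.00113448  0.95731362]
FL [594.1 -34.5  50. ]
FR [ 568.5 -272.3   50. ]
BR [ 672.5 -282.8   50. ]
BL [694.5 -45.5  50. ]
side FR [ 585.4 -272.6   50. ]
side BR [ 663.2 -284.5   50. ]
side FL [584.2 -46.3  50. ]
rack BL [490.5 356.2   6. ]
rack BR [486.1 244.6   6. ]
rack L2 [424.3 348.6  56. ]
rack R2 [422.4 243.9  56. ]
rack L3 [471.3 346.7  56. ]
rack R3 [469.4 243.7  56. ]
rack side BR [485.2 245.5   6. ]
rack side L [364.8 357.1   6. ]
rack side FR [368.5 250.3   6. ]
plate top side tl3 [476.9 334.3  56. ]
plate top side tr3 [476.4 254.7  56. ]
plate top side tl2 [425.5 345.6  56. ]
plate top side tr2 [429.3 257.6  56. ]
plate top side tl1 [378.3 347.9  56. ]
plate top side tr1 [376.5 254.6  56. ]
```

```bash
python3 -m jog '{"jaw":[60,60,40,20,0,0,0,0,0,0],"slide":[[-1,-0.82,0],[-1,-0.82,0],[-1,-0.82,0],[-1,-0.82,0],[-1,-0.82,0],[-1,-0.82,0],[-1,-0.82,0],[-1,-0.82,0],[-1,-0.82,0],[-1,-0.82,0]],"spin":[0,0,0,0,0,0,0,0,0,0]}'
python3 -m jog '{"jaw":[0,0,0,0,0,0,0,0,0,0],"slide":[[0,0,0],[0,0,0],[0,0,0],[0,0,0],[0,0,0],[0,0,0],[0,0,0],[0,0,0],[0,0,0],[0,0,0]],"spin":[0.94,0.94,0.94,0.94,0.94,0.94,0.94,0.94,0.94,0.94]}'
```

```text
time_s: 1.15
ee_pos: [397.0, 200.8, 213.9]
ee_rot: [180.0, -0.0, 159.4]
force: [-0.4, 0.2, -0.1]
gripper_width: 14.1
gripper_force: 0.0
time_s: 2.15
ee_pos: [396.4, 202.2, 213.7]
ee_rot: [-180.0, 0.0, 83.9]
force: [-0.6, -0.6, -0.4]
gripper_width: 0.5
gripper_force: 0.0
```

```bash
python3 -m jog '{"jaw":[0,0,0,0,0,0,0,0,0,0],"slide":[[-0.9,0.825,0],[-0.9,0.825,0],[-0.9,0.825,0],[-0.9,0.825,0],[-0.9,0.825,0],[-0.9,0.825,0],[-0.9,0.825,0],[-0.9,0.825,0],[-0.9,0.825,0],[-0.9,0.825,0]],"spin":[0,0,0,0,0,0,0,0,0,0]}'
python3 - <<'E'
from h import *
m=env.camera_model("wrist");i=env.grab_frame("wrist")
cv2.imwrite("pics/w1.png",i[...,::-1]);json.dump({k:np.array(v).tolist() for k,v in m.items()},open("w1.json","w"))
E
```

```text
time_s: 3.15
ee_pos: [616.0, -92.7, 213.5]
ee_rot: [-180.0, -0.0, 84.2]
force: [-0.5, 0.6, -0.2]
gripper_width: 0.5
gripper_force: 0.0
```

View pics/w1.png

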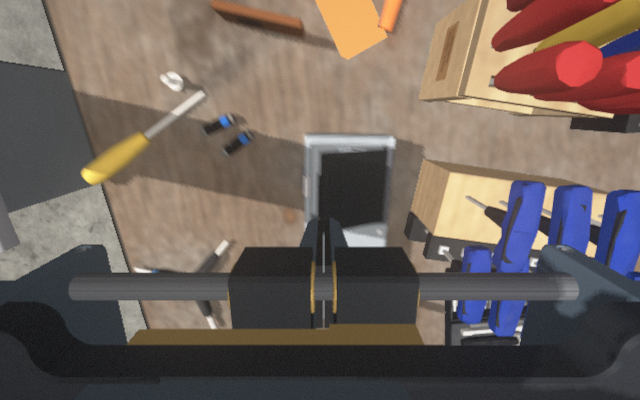

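Run:
```python
from h import *
m=json.load(open("w1.json"))
print("FL",onz(0,305,137,50,m),"BL",onz(0,396,137,50,m))
for z in(80,150):print("block",onz(0,412,235,z,m).round(),"handle",onz(0,505,190,z,m).round())
# block top corner: wrist (425,162) vs side: crop(575,45)->
print(tri(ray("wrist",425,162,m),ray("side",360+135*.3,180+75*.3)))
```

```text
FL [601.99754088 -39.05268487  50.        ] BL [701.28582015 -49.19611667  50.        ]
block [ 708. -154.   80.] handle [ 806. -112.   80.]
block [ 689. -121.  150.] handle [765. -89. 150.]
(array([728.34645604, -79.52734537,  77.05477499]), [np.float64(6.109710658682823), np.float64(6.109710658682872)])
```

```bash
python3 -m jog '{"jaw":[0,0,0,0,0,0],"slide":[[-0.1,0.2,0.7],[0,0,0.7],[0,0,0.7],[0,0,0.7],[0,0,0.7],[0,0,0]],"spin":[0,0,0,0,0,0]}'
python3 -m jog '{"jaw":[0,0,0,0,0,0,0,0,0,0],"slide":[[0,0,0.15],[0,0,0.15],[0,0,0.15],[0,0,0.15],[0,0,0.15],[0,0,0.15],[0,0,0.15],[0,0,0.15],[0,0,0.1],[0,0,0]],"spin":[0,0,0,0,0,0,0,0,0,0]}'
```

```text
time_s: 3.8
ee_pos: [618.7, -94.4, 105.5]
ee_rot: [-179.6, -0.0, 84.2]
force: [-0.6, 0.4, -0.7]
gripper_width: 0.3
gripper_force: 0.0
time_s: 4.8
ee_pos: [621.0, -94.9, 69.4]
ee_rot: [-180.0, -0.0, 84.2]
force: [-0.3, 0.4, 1.3]
gripper_width: 0.4
gripper_force: 0.3
```

```bash
python3 -m jog '{"jaw":[0,0,0,0,0,0,0,0],"slide":[[0,0,0.08],[0,0,0.08],[0,0,0.08],[0,0,0.08],[0,0,0.08],[0,0,0.05],[0,0,0.05],[0,0,0]],"spin":[0,0,0,0,0,0,0,0]}'
```

```text
time_s: 5.6
ee_pos: [621.1, -94.9, 55.2]
ee_rot: [-180.0, -0.0, 84.2]
force: [-1.3, 0.4, 4.8]
gripper_width: 0.1
gripper_force: 1.9
```

```bash
python3 -m jog '{"jaw":[0,0,0,0],"slide":[[0,0,0.05],[0,0,0.05],[0,0,0.05],[0,0,0]],"spin":[0,0,0,0]}'
```

```text
time_s: 6.0
ee_pos: [621.2, -94.9, 54.3]
ee_rot: [179.9, 0.0, 84.2]
force: [-9.0, 0.6, 22.1]
gripper_width: 0.6
gripper_force: 11.4
```

```bash
python3 -m jog '{"jaw":[0,0,0,0,0,0,0,0,0,0],"slide":[[0,0,0.1],[0,0,-0.3],[0,0,-0.9],[0,0,-1],[0,0,-1],[0,0,-1],[0,0,-1],[0,0,0],[0,0,0],[0,0,0]],"spin":[0,0,0,0,0,0,0,0,0,0]}'
python3 - <<'E'
from h import *
i=env.grab_frame("side");cv2.imwrite("pics/s1.png",cv2.resize(i[170:290,340:500,::-1],(800,600),interpolation=cv2.INTER_CUBIC))
E
```

```text
time_s: 7.0
ee_pos: [620.4, -94.8, 201.7]
ee_rot: [-179.8, -0.0, 84.2]
force: [-0.6, -0.5, -0.2]
gripper_width: 0.5
gripper_force: 0.0
```

View pics/s1.png

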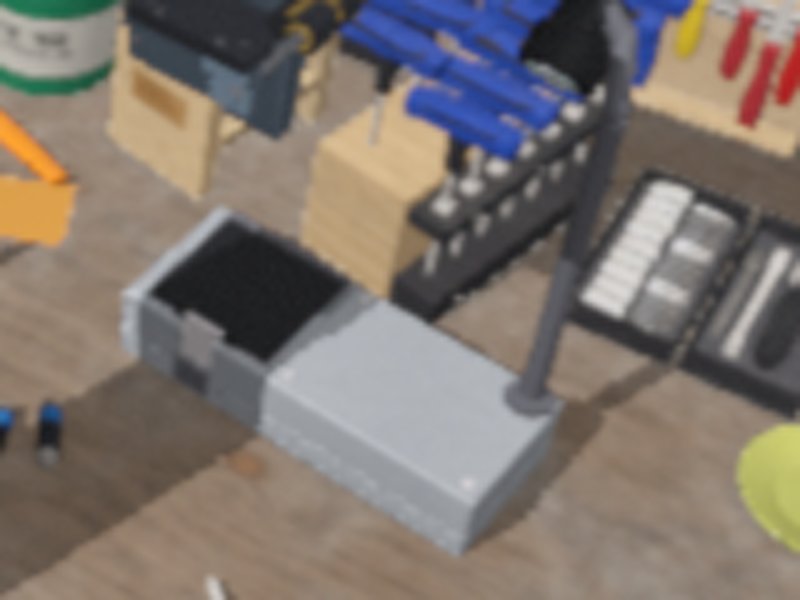

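Cover lies flat with the steel clip over its front edge (crop (200,340)). Rack identification: plate 3 (side (252,205)) has the white label and its top-left end is 12 mm short = notch; plates 2 and 1 at (243,214),(231,222) are plain. Now kinematics for the tilt problem.

Run:
```python
from h import *
s=env.state();q=np.radians(s['qpos']);print(s['qpos'].round(2))
Q=[(np.radians([18.3407,89.686]),np.hypot(202.31,537.86),213.37),(q[1:3],np.hypot(*s['ee_pos'][:2]),s['ee_pos'][2])]
A=[];b=[]
for (a,c),r,z in Q:
    A+=[[1,np.sin(a),np.sin(a+c),0],[0,np.cos(a),np.cos(a+c),1]];b+=[r,z]
x=np.linalg.solve(A,b);print("a,L1,L2,h'",x)
a,L1,L2,h=x
for z in(100,214,350,450,550):
    D=np.sqrt(L1**2+L2**2+2*L1*L2*np.cos(np.radians(12.27)));print(z,"rmax",a+np.sqrt(max(0,D**2-(z-h)**2)))
```

```text
[-9.74 23.6  83.32  0.   73.27 -3.93]
a,L1,L2,h' [   2.89867881  590.08035746  406.00238279 -221.0940092 ]
100 rmax 939.9868685435267
214 rmax 892.8025170082408
350 rmax 812.2732958673555
450 rmax 731.505890478905
550 rmax 624.710279743023
```

```bash
python3 -m jog '{"jaw":[0,0,0,0,0,0,0,0,0,0],"slide":[[0,0,-1],[0,0,-1],[0,0,-1],[0,0,-1],[0,0,-1],[0,0,-1],[0,0,-1],[0,0,-1],[0,0.5,-0.3],[0,1,0]],"spin":[0,0,0,0,0,0,0,0,0,0]}'
python3 -m jog '{"jaw":[0,0,0,0,0,0],"slide":[[0,1,0],[0,1,0],[0,1,0],[0,1,0],[0,0,0],[0,0,0]],"spin":[0,0,0,0,0,0]}'
python3 -c "
from workcell import env
print(env.state()['qpos'])"
```

```text
time_s: 8.05
ee_pos: [665.5, -99.5, 455.5]
ee_rot: [179.8, 0.0, 84.2]
force: [0.2, -0.0, 0.7]
gripper_width: 0.4
gripper_force: 0.0
time_s: 8.65
ee_pos: [769.1, -109.4, 441.1]
ee_rot: [179.1, 0.0, 84.2]
force: [-0.5, -0.7, 1.2]
gripper_width: 0.3
gripper_force: 0.0
[-8.95232454e+00  4.39620576e+01  1.23299813e+01  1.89271233e-02
  1.22840688e+02 -3.13372541e+00]
```

```bash
python3 -m jog '{"jaw":[0,0,0,0,0,0],"slide":[[0,1,0],[0,1,0],[0,1,0],[0,1,0],[0,1,0],[0,1,0]],"spin":[0,0,0,0,0,0]}'
python3 -m jog '{"jaw":[0,0,0],"slide":[[0,-1,0],[0,-1,0],[0,0,0]],"spin":[0,0,0]}'
python3 -c "
from workcell import env
print(env.state()['qpos'])"
```

```text
time_s: 9.25
ee_pos: [851.9, -114.3, 373.9]
ee_rot: [173.9, 0.2, 84.2]
force: [-0.2, -0.3, -0.2]
gripper_width: 0.1
gripper_force: 0.0
time_s: 9.55
ee_pos: [792.5, -108.2, 366.5]
ee_rot: [174.6, 0.2, 84.2]
force: [1.1, -0.1, 1.1]
gripper_width: 0.7
gripper_force: 0.0
[-8.63416407e+00  3.75367594e+01  3.64128390e+01  8.55195072e-02
  1.00665365e+02 -2.79965358e+00]
```

```bash
cat >> h.py <<'E'
from scipy.spatial.transform import Rotation as Ro
def toolR(s=None): return Ro.from_euler('xyz',(s or env.state())['ee_rot'],degrees=True).as_matrix()
def go(tgt,grasp=False):
    s=env.state();R=toolR(s);p=np.array(s['ee_pos'])-(R[:,2]*19 if grasp else 0)
    u=R.T@(np.array(tgt)-p)/30; print("units xyz",u.round(2),"yaw",s['ee_rot'].round(1),"q",s['qpos'].round(1),"pos",s['ee_pos'].round(1)); return u
E
python3 -c "
from h import *
go([470,290,280])"
```

```text
units xyz [ 12.12 -12.26   1.7 ] yaw [174.6   0.2  84.2] q [-8.600e+00  3.750e+01  3.640e+01  1.000e-01  1.007e+02 -2.800e+00] pos [ 792.5 -108.2  366.5]
```

```bash
python3 -m jog '{"jaw":[0,0,0,0,0,0,0,0,0,0],"slide":[[1,-1,0],[1,-1,0],[1,-1,0],[1,-1,0.1],[1,-1,0.2],[1,-1,0.2],[1,-1,0.2],[1,-1,0.2],[1,-1,0.3],[1,-1,0.3]],"spin":[0,0,0,0,0,0,0,0,0,0]}' | head -3
python3 -m jog '{"jaw":[40,40,40,40,40,40,40,40,40,40],"slide":[[1,-1,0.2],[1,-1,0],[0,0,0],[0,0,0],[0,0,0],[0,0,0],[0,0,0],[0,0,0],[0,0,0],[0,0,0]],"spin":[0,0,-1,-1,-1,-1,-1,-1,-1,-1]}'|head -3
python3 -m jog '{"jaw":[40,40,40,40,40,40,40,40,40,40],"slide":[[0,0,0],[0,0,0],[0,0,0],[0,0,0],[0,0,0],[0,0,0],[0,0,0],[0,0,0],[0,0,0],[0,0,0]],"spin":[-1,-1,-1,-1,-1,-1,-1,-1,-1,-1]}'|head -3
python3 -m jog '{"jaw":[40,40,40,40,40],"slide":[[0,0,0],[0,0,0],[0,0,0],[0,0,0],[0,0,0]],"spin":[-1,-1,-1,-1,0]}'
python3 -c "
from h import *
go([472,300,200])
R=toolR();print(R.round(3))
m=env.camera_model('wrist');i=env.grab_frame('wrist')
cv2.imwrite('pics/w2.png',i[...,::-1]);json.dump({k:np.array(v).tolist() for k,v in m.items()},open('w2.json','w'))
"
```

```text
time_s: 10.55
ee_pos: [536.0, 220.9, 293.3]
ee_rot: [173.8, 0.1, 84.2]
time_s: 11.55
ee_pos: [484.4, 285.6, 281.0]
ee_rot: [177.4, 5.6, 148.4]
time_s: 12.55
ee_pos: [484.5, 285.6, 281.0]
ee_rot: [-174.9, 3.5, -131.3]
time_s: 13.05
ee_pos: [484.3, 285.5, 280.9]
ee_rot: [-173.8, 0.3, -99.8]
force: [-0.1, 0.2, -0.5]
gripper_width: 39.9
gripper_force: 0.0
units xyz [-0.39  0.77  2.63] yaw [-173.8    0.3  -99.8] q [  31.6   12.6   88.2   -4.    74.4 -137.6] pos [484.3 285.5 280.9]
[[-0.17  -0.98   0.107]
 [-0.985  0.17  -0.013]
 [-0.005 -0.107 -0.994]]
```

View pics/w2.png

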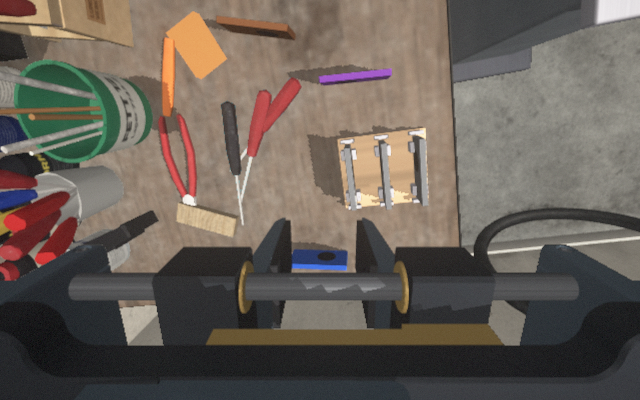

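Plates in the rack appear at columns 349, 384, 421 (row ~175); the target is the left one (349,178), farthest from the robot. Confirming in a crop.

Run:
```python
from h import *
i=cv2.imread("pics/w2.png");cv2.imwrite("pics/w2c.png",cv2.resize(i[120:220,325:445],(720,600),interpolation=cv2.INTER_CUBIC))
```

```text
(no output)
```

View pics/w2c.png

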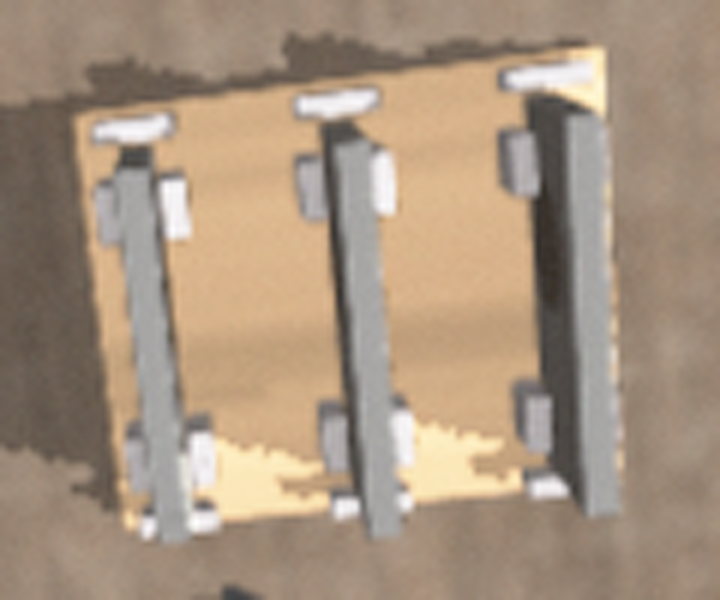

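Run:
```python
from h import *
m=json.load(open("w2.json"))
P=lambda x,y,z:onz(0,325+x/6,120+y/6,z,m)
for n,(a,b) in dict(p3=((135,165),(172,540)),p2=((352,138),(384,535)),p1=((583,115),(600,515))).items():
    A,B=P(*a,56),P(*b,56);d=B-A;print(n,A.round(1),B.round(1),"len",np.linalg.norm(d).round(1),"mid",((A+B)/2).round(1),"yaw",np.degrees(np.arctan2(d[1],d[0])).round(1))
# height check: triangulate plate2 ends & plate3 right end with side
k=72/400
print(tri(ray(0,325+384/6,120+535/6,m),ray("side",210+118*k,190+105*k)))
print(tri(ray(0,325+352/6,120+138/6,m),ray("side",210+240*k,190+165*k)))
print(tri(ray(0,325+135/6,120+165/6,m),ray("side",210+300*k,190+118*k)))
c=[P(*q,6) for q in((78,118),(605,50),(620,490),(127,528))];print(np.round(c,1),np.mean(c,0))
```

```text
p3 [471.9 255.5  56. ] [476.2 341.8  56. ] len 86.4 mid [474.  298.7  56. ] yaw 87.1
p2 [425.3 257.2  56. ] [428.5 347.1  56. ] len 90.0 mid [426.9 302.1  56. ] yaw 88.0
p1 [377.6 260.   56. ] [381.  348.8  56. ] len 88.9 mid [379.3 304.4  56. ] yaw 87.8
(array([428.16347169, 348.5959988 ,  52.21066908]), [np.float64(0.1877878684242108), np.float64(0.18778786842421885)])
(array([426.30921366, 255.84658328,  59.57450669]), [np.float64(1.1111866734185745), np.float64(1.1111866734185964)])
(array([472.91977903, 253.79099566,  59.16468201]), [np.float64(1.8112322193819688), np.float64(1.8112322193818184)])
[[486.2 248.    6. ]
 [361.9 252.3   6. ]
 [366.5 360.7   6. ]
 [490.2 353.9   6. ]] [426.18798289 303.71909081   6.        ]
```

```bash
python3 -m jog '{"jaw":[40,40,40,40],"slide":[[0,0,0],[0,0,0],[0,0,0],[0,0,0]],"spin":[-0.4,-0.35,0,0]}'
python3 -c "
from h import *
go([474.1,300.3,110],True); go([474.1,300.3,42],True)"
```

```text
time_s: 13.5
ee_pos: [483.4, 284.9, 280.4]
ee_rot: [-173.9, -0.4, -94.0]
force: [-0.1, -1.2, 0.1]
gripper_width: 40.0
gripper_force: 0.0
units xyz [-0.53  0.94  6.24] yaw [-173.9   -0.4  -94. ] q [  31.6   12.6   88.4   -4.    74.4 -143.5] pos [483.4 284.9 280.4]
units xyz [-0.54  1.18  8.49] yaw [-173.9   -0.4  -94. ] q [  31.6   12.6   88.4   -4.    74.4 -143.5] pos [483.4 284.9 280.4]
```

```bash
python3 -m jog '{"jaw":[40,40,40,40,40,40,40,40,40],"slide":[[-0.27,0.47,1],[-0.27,0.47,1],[0,0,1],[0,0,1],[0,0,1],[0,0,0.7],[0,0,0.5],[0,0,0],[0,0,0]],"spin":[0,0,0,0,0,0,0,0,0]}'
python3 -c "
from h import *
go([474.1,300.3,42],True)
i=env.grab_frame('wrist');cv2.imwrite('pics/w3.png',i[60:300,180:460,::-1])"
```

```text
time_s: 14.4
ee_pos: [476.0, 300.3, 92.5]
ee_rot: [-173.9, -0.4, -93.9]
force: [0.3, -0.2, 0.2]
gripper_width: 39.8
gripper_force: 0.0
units xyz [-0.01  0.24  2.3 ] yaw [-173.9   -0.4  -93.9] q [  33.5   21.2  104.9   -5.3   49.5 -139.4] pos [476.  300.3  92.5]
```

View pics/w3.png

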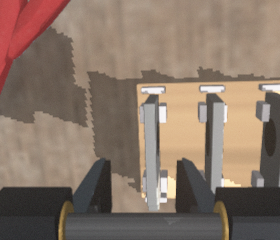

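Target plate (crop col 152) lies between the fingertips (cols 105 and 182); descend.

```bash
python3 -m jog '{"jaw":[40,40,40,40,40,40],"slide":[[0,0.24,0.5],[0,0,0.5],[0,0,0.5],[0,0,0.5],[0,0,0.3],[0,0,0]],"spin":[0,0,0,0,0,0]}'
python3 -m jog '{"jaw":[30,24,18,14,10,6,0,0,0,0],"slide":[[0,0,0],[0,0,0],[0,0,0],[0,0,0],[0,0,0],[0,0,0],[0,0,0],[0,0,0],[0,0,0],[0,0,0]],"spin":[0,0,0,0,0,0,0,0,0,0]}' 15
python3 -c "
from h import *
go([474.1,300.3,42],True)"
```

```text
time_s: 15.05
ee_pos: [475.6, 299.4, 22.5]
ee_rot: [-174.0, -0.4, -93.9]
force: [0.6, 0.1, -0.4]
gripper_width: 39.6
gripper_force: 0.0
time_s: 16.05
ee_pos: [474.4, 299.6, 22.9]
ee_rot: [-174.1, -0.5, -93.8]
force: [-5.0, 2.6, 4.6]
gripper_width: 8.7
gripper_force: 14.9
units xyz [-0.02 -0.06 -0.  ] yaw [-174.1   -0.5  -93.8] q [  33.5   26.1  109.4   -6.1   40.3 -138.2] pos [474.4 299.6  22.9]
```

```bash
python3 -m jog '{"jaw":[0,0,0,0,0,0,0,0,0,0],"slide":[[0,0,0],[0,0,0],[0,-0.03,-0.3],[0,-0.03,-0.3],[0,-0.03,-0.3],[0,-0.05,-0.5],[0,-0.05,-0.5],[0,-0.1,-1],[0,-0.1,-1],[0,0,0]],"spin":[0,0,0,0,0,0,0,0,0,0]}' 30
python3 -m jog '{"jaw":[0,0,0,0,0],"slide":[[0,-0.1,-1],[0,-0.1,-1],[0,-0.1,-1],[0,0,0],[0,0,0]],"spin":[0,0,0,0,0]}'
```

```text
time_s: 17.05
ee_pos: [479.3, 302.5, 146.9]
ee_rot: [-173.3, 0.1, -93.9]
force: [1.5, 0.4, -1.8]
gripper_width: 8.0
gripper_force: 30.0
time_s: 17.55
ee_pos: [475.1, 301.0, 231.5]
ee_rot: [-173.8, -0.3, -93.9]
force: [-0.7, -0.2, -1.5]
gripper_width: 7.9
gripper_force: 30.0
```

```bash
python3 -m jog '{"jaw":[0,0,0,0,0,0,0,0,0,0],"slide":[[0,0,-1],[0,0,-1],[0,0,-1],[0,0,0],[0,0,0],[0,0,0],[0,0,0],[0,0,0],[0,0,0],[0,0,0]],"spin":[0.9,0.9,0.9,1,1,1,1,1,1,1]}' |head -3
python3 -m jog '{"jaw":[0,0,0,0,0,0,0,0,0,0],"slide":[[0,0,0],[0,0,0],[0,0,0],[0,0,0],[0,0,0],[0,0,0],[0,0,0],[0,0,0],[0,0,0],[0,0,0]],"spin":[1,1,1,1,1,1,1,1,1,1]}'|head -3
python3 -m jog '{"jaw":[0,0,0,0,0],"slide":[[0,0,0],[0,0,0],[0,0,0],[0,0,0],[0,0,0]],"spin":[1,1,1,0,0]}'
python3 -c "
from h import *
go([680,-60,480])"
```

```text
time_s: 18.55
ee_pos: [464.8, 301.9, 318.3]
ee_rot: [-178.2, 5.7, -171.7]
time_s: 19.55
ee_pos: [464.9, 301.9, 318.3]
ee_rot: [174.7, 2.7, 108.1]
time_s: 20.05
ee_pos: [464.9, 302.1, 319.0]
ee_rot: [174.0, 0.3, 84.7]
force: [-0.5, -0.3, -0.8]
gripper_width: 7.6
gripper_force: 30.0
units xyz [-11.39   8.75  -4.41] yaw [174.    0.3  84.7] q [34.3 11.4 84.5 -4.1 79.8 40.1] pos [464.9 302.1 319. ]
```

```bash
python3 -m jog '{"jaw":[0,0,0,0,0,0,0,0,0,0],"slide":[[-0.95,0.73,-0.37],[-0.95,0.73,-0.37],[-0.95,0.73,-0.37],[-0.95,0.73,-0.37],[-0.95,0.73,-0.37],[-0.95,0.73,-0.37],[-0.95,0.73,-0.37],[-0.95,0.73,-0.37],[-0.95,0.73,-0.37],[-0.95,0.73,-0.37]],"spin":[0,0,0,0,0,0,0,0,0,0]}' |head -3
python3 -m jog '{"jaw":[0,0,0,0,0,0,0,0,0,0],"slide":[[-0.95,0.73,-0.37],[-0.95,0.73,-0.37],[0,1,-0.75],[0,1,-0.75],[0,1,-0.75],[0,1,-0.75],[0,1,-0.75],[0,1,-0.75],[0,1,-0.75],[0,1,-0.75]],"spin":[0,0,0,0,0,0,0,0,0,0]}'
python3 -c "
from h import *
go([680,-60,480])"
```

```text
time_s: 21.05
ee_pos: [644.0, -1.7, 455.0]
ee_rot: [174.0, 0.3, 84.7]
time_s: 22.05
ee_pos: [754.0, -67.8, 552.8]
ee_rot: [165.9, 0.2, 84.6]
force: [0.0, 0.1, -1.6]
gripper_width: 8.1
gripper_force: 30.0
units xyz [ 0.04 -3.    1.75] yaw [165.9   0.2  84.6] q [-6.000e+00  3.590e+01  1.230e+01 -1.000e-01  1.177e+02 -7.000e-01] pos [754.  -67.8 552.8]
```

```bash
python3 -m jog '{"jaw":[0,0,0,0,0,0,0,0,0,0],"slide":[[0,1,-0.6],[0,1,-0.6],[0,1,-0.55],[0,1,-0.5],[0,1,-0.5],[0,1,-0.4],[0,1,-0.4],[0,1,-0.3],[0,0,0],[0,0,0]],"spin":[0,0,0,0,0,0,0,0,0,0]}'
python3 -c "
from h import *
go([680,-60,480])"
```

```text
time_s: 23.05
ee_pos: [802.8, -72.9, 573.0]
ee_rot: [156.5, 0.2, 84.6]
force: [0.5, 0.2, -0.8]
gripper_width: 7.8
gripper_force: 30.0
units xyz [ 0.05 -5.01  1.2 ] yaw [156.5   0.2  84.6] q [ -6.   35.7  12.3   0.  108.5  -0.6] pos [802.8 -72.9 573. ]
```

```bash
python3 -c "
from h import *
for z in(500,600,700,800):print(z,onz('side',432,5,z).round(),onz('side',640,38,z).round(),onz('top',335,50,z).round(), onz('top',335,0,z).round())"
```

```text
500 [1228.  111.  500.] [1308. -492.  500.] [882.  69. 500.] [1025.   66.  500.]
600 [930.  -2. 600.] [ 994. -479.  600.] [830.  72. 600.] [960.  69. 600.]
700 [ 633. -116.  700.] [ 680. -467.  700.] [778.  75. 700.] [895.  72. 700.]
800 [ 336. -229.  800.] [ 366. -454.  800.] [726.  78. 800.] [829.  76. 800.]
```

```bash
python3 -m jog '{"jaw":[0,0,0,0,0,0,0,0,0,0],"slide":[[0,1,-0.45],[0,1,-0.45],[0,1,-0.45],[0,1,-0.4],[0,1,-0.4],[0,1,-0.4],[0,1,-0.35],[0,1,-0.35],[0,1,-0.3],[0,1,-0.3]],"spin":[0,0,0,0,0,0,0,0,0,0]}'|head -3
python3 -m jog '{"jaw":[0,0,0,0,0],"slide":[[0,1,-0.2],[0,1,-0.2],[0,1,-0.2],[0,0,0],[0,0,0]],"spin":[0,0,0,0,0]}'
python3 -c "
from h import *
s=env.state()
m=env.camera_model('wrist');i=env.grab_frame('wrist')
cv2.imwrite('pics/w4.png',i[...,::-1]);json.dump({k:np.array(v).tolist() for k,v in m.items()},open('w4.json','w'))
print(toolR().round(3))
# expected label in the wrist image if held centred: plate centre 7mm... 
R=toolR(s);g=s['ee_pos']-R[:,2]*19
for u in(-45,-44,-20,0,45):
  print(u,[np.round(proj(0,g+R[:,0]*u+R[:,1]*4+R[:,2]*w,m),0) for w in(-14,36)])
go([480,-200,380])"
```

```text
time_s: 24.05
ee_pos: [843.1, -76.9, 629.0]
ee_rot: [144.1, 0.2, 84.6]
time_s: 24.55
ee_pos: [857.6, -78.3, 642.7]
ee_rot: [140.6, 0.2, 84.6]
force: [-1.2, 0.3, -0.7]
gripper_width: 7.8
gripper_force: 30.0
[[ 0.094  0.77   0.631]
 [ 0.996 -0.071 -0.062]
 [-0.003  0.634 -0.773]]
-45 [array([331., 345.]), array([329., 292.])]
-44 [array([331., 343.]), array([329., 291.])]
-20 [array([331., 306.]), array([329., 261.])]
0 [array([331., 273.]), array([329., 234.])]
45 [array([332., 188.]), array([330., 168.])]
units xyz [ -5.2  -14.96  -0.93] yaw [140.6   0.2  84.6] q [-6.1 33.9 12.3  0.3 94.4 -0.6] pos [857.7 -78.2 642.6]
```

Run:
```python
from h import *
c=[onz("side",340+x/5,170+y/5,50) for x,y in((125,293),(463,487),(562,403),(222,208))]
print(np.round(c,1),np.mean(c,0).round(1),np.linalg.norm(c[0]-c[1]),np.linalg.norm(c[2]-c[1]))
# subpixel fit in the top view: light-grey housing mask -> min area rect
t=cv2.imread("pics/top0.png");hsv=cv2.cvtColor(t,cv2.COLOR_BGR2HSV)[150:210,355:445]
print("post base top(38,-104,50):",onz("side",340+530/5,170+400/5,50), onz("top",357+(730-400)*.22,135+(460-300)*.22,50))
m=np.uint8((hsv[...,1]<45)&(hsv[...,2]>85))*255
n,l,st,ce=cv2.connectedComponentsWithStats(m);k=1+st[1:,4].argmax()
p=np.argwhere(l==k)[:,::-1].astype(np.float32)+[355,150]
r=cv2.minAreaRect(p.astype(np.float32));print(r,st[k]);print([onz("top",*q,50).round(1) for q in cv2.boxPoints(r)],onz("top",*r[0],50))
```

```text
[[ 597.8  -38.    50. ]
 [ 578.  -264.4   50. ]
 [ 666.4 -285.9   50. ]
 [ 695.7  -50.5   50. ]] [ 634.5 -159.7   50. ] 227.34322740286163 90.98794562796962
post base top(38,-104,50): [ 658.05163698 -270.07439024   50.        ] [ 656.83312661 -267.93018645   50.        ]
((399.3074035644531, 178.11886596679688), (69.44091033935547, 31.687509536743164), 5.19442892074585) [   9   10   71   37 1520]
[array([587.5, -31.6,  50. ]), array([700.9, -45.4,  50. ]), array([ 673.5, -289.1,   50. ]), array([ 560.7, -272.6,   50. ])] [ 630.3194335  -159.76968691   50.        ]
```

```bash
cat > fin.py <<'E'
from h import *
C=np.array([633,-161,0]);a=np.radians(-5.8);ex=np.array([np.cos(a),np.sin(a),0]);ey=np.array([-np.sin(a),np.cos(a),0])
F=C-30*ex-65*ey+[0,0,200];n=ex*np.cos(np.radians(40))+[0,0,np.sin(np.radians(40))]
R=toolR();lab=env.state()['ee_pos']+R@[-32,4,-8]
T=F-4*n-R@np.array([-32,4,-8]);
if __name__=="__main__":
    print("F",F,"label est",lab,"dist",np.linalg.norm(lab-F),"ang",np.degrees(np.arccos(R[:,1]@n)))
    print("W:");go(T-40*R[:,1]-150*R[:,2]);print("T:",T);go(T)
E
python3 fin.py
```

```text
F [ 596.58491942 -222.63555716  200.        ] label est [ 852.68226108 -109.89080366  651.47496801] dist 531.1561677928247 ang 0.7614252794727894
W:
units xyz [ -4.49 -17.32   1.48] yaw [140.6   0.2  84.6] q [-6.1 33.9 12.3  0.3 94.4 -0.6] pos [857.7 -78.2 642.6]
T: [ 598.5207226  -190.68461996  188.59787935]
units xyz [ -4.49 -15.99   6.48] yaw [140.6   0.2  84.6] q [-6.1 33.9 12.3  0.3 94.4 -0.6] pos [857.7 -78.2 642.6]
```

```bash
python3 -m jog '{"jaw":[0,0,0,0,0,0,0,0,0,0],"slide":[[-0.25,-0.96,0],[-0.25,-0.96,0],[-0.25,-0.96,0],[-0.25,-0.96,0],[-0.25,-0.96,0],[-0.25,-0.96,0],[-0.25,-0.96,0],[-0.25,-0.96,0],[-0.25,-0.96,0],[-0.25,-0.96,0]],"spin":[0,0,0,0,0,0,0,0,0,0]}'|head -3
python3 -m jog '{"jaw":[0,0,0,0,0,0,0,0,0,0],"slide":[[-0.25,-0.96,0.1],[-0.25,-0.96,0.2],[-0.25,-0.96,0.2],[-0.25,-0.96,0.2],[-0.25,-0.96,0.2],[-0.25,-0.96,0.2],[-0.25,-0.96,0.2],[-0.25,-0.96,0.2],[0,0,0],[0,0,0]],"spin":[0,0,0,0,0,0,0,0,0,0]}'
python3 fin.py
```

```text
time_s: 25.6
ee_pos: [633.6, -131.7, 464.6]
ee_rot: [140.6, 0.2, 84.6]
time_s: 26.6
ee_pos: [480.9, -178.5, 285.6]
ee_rot: [140.5, 0.2, 84.5]
force: [0.4, -0.5, 0.3]
gripper_width: 8.0
gripper_force: 30.0
F [ 596.58491942 -222.63555716  200.        ] label est [ 475.8463644  -210.12671724  294.41192407] dist 153.77867586169617 ang 0.6522457720961804
W:
units xyz [-0.02 -0.34  0.  ] yaw [140.5   0.2  84.5] q [-32.4  -6.2 118.9  30.1  34.8 -47. ] pos [ 480.9 -178.5  285.6]
T: [ 598.5792367  -190.69751287  188.58492295]
units xyz [-0.02  0.99  5.  ] yaw [140.5   0.2  84.5] q [-32.4  -6.2 118.9  30.1  34.8 -47. ] pos [ 480.9 -178.5  285.6]
```

```bash
python3 -m jog '{"jaw":[0,0,0,0,0,0,0,0,0,0],"slide":[[0,0.2,0.7],[0,0.2,0.7],[0,0.2,0.7],[0,0.2,0.7],[0,0.2,0.7],[0,0,0.7],[0,0,0.5],[0,0,0.3],[0,0,0],[0,0,0]],"spin":[0,0,0,0,0,0,0,0,0,0]}'
python3 fin.py
python3 - <<'E'
from h import *
t=env.grab_frame("top");s=env.grab_frame("side")
p=env.state()['ee_pos'];a,b=proj("top",p),proj("side",p);print(a,b)
def c(i,q):
    x,y=int(q[0])-50,int(q[1])-50;return x,y,cv2.resize(i[y:y+100,x:x+100,::-1],(400,400),interpolation=cv2.INTER_CUBIC)
A=c(t,a);B=c(s,b);print(A[:2],B[:2]);cv2.imwrite("pics/fin.png",np.hstack([A[2],B[2]]))
E
```

```text
time_s: 27.6
ee_pos: [599.1, -189.4, 188.8]
ee_rot: [140.5, 0.2, 84.6]
force: [-0.4, -0.2, -0.3]
gripper_width: 8.0
gripper_force: 30.0
F [ 596.58491942 -222.63555716  200.        ] label est [ 594.14854755 -221.03647542  197.62948114] dist 3.756638117471314 ang 0.7010019419748131
W:
units xyz [-0.04 -1.35 -5.01] yaw [140.5   0.2  84.6] q [-25.1  10.4 117.2  40.8  18.9 -54.8] pos [ 599.1 -189.4  188.8]
T: [ 598.51882855 -190.68828169  188.58370273]
units xyz [-0.04 -0.02 -0.01] yaw [140.5   0.2  84.6] q [-25.1  10.4 117.2  40.8  18.9 -54.8] pos [ 599.1 -189.4  188.8]
(np.float64(415.9502020547311), np.float64(178.67888199055804)) (np.float64(418.65389841844393), np.float64(216.08671245816285))
(365, 128) (368, 166)
```

View pics/fin.png

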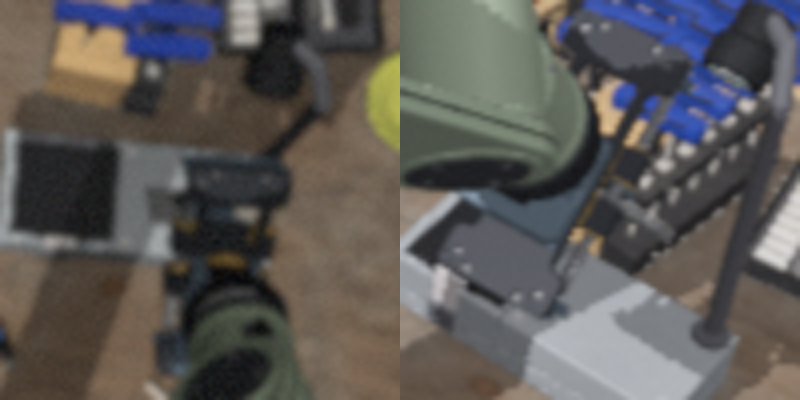

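Top (left) shows the gripper over the housing's right half with the lens at crop (275,70). Side (right) sees the plate nearly edge-on from (600,185) to (670,235), lens tube at (735,55), plate shadow on the housing. Checking these numerically.

Run:
```python
from fin import *
x,e=tri(ray("top",365+275/4,128+70/4),ray("side",368+335/4,166+55/4));print("lens tube mid",x,e,"expected",F+n*125)
p=env.state()['ee_pos']
for u in(-45,-32,45):
    q=proj("side",p+R@[u,0,-8]);print(u,"side crop",400+(q[0]-368)*4,(q[1]-166)*4)
# label seen by the wrist camera: light pixels near its predicted place
i=env.grab_frame("wrist");q=proj("wrist",p+R@[-32,4,-8]);print("label in wrist",q)
# rack: are blanks standing - compare side image rack region
s0=cv2.imread("pics/side0.png");s=env.grab_frame("side")[...,::-1]
for nme,(a,b) in dict(p3=(252,207),p2=(243,217),p1=(231,226),cover=(385,228)).items():
    print(nme,np.abs(s0[b-6:b+7,a-8:a+9].astype(int)-s[b-6:b+7,a-8:a+9]).mean().round(1))
print(env.state()['force'],env.state()['gripper_force'],np.abs(env.state()['qvel']).max())
```

```text
lens tube mid [ 681.92610303 -229.749631    276.24335724] [np.float64(1.200573930832098), np.float64(1.200573930832115)] expected [ 691.85027424 -232.31225902  280.34845121]
-45 side crop 661.3198607290351 229.7288388146269
-32 side crop 643.3614346657462 220.38177230509916
45 side crop 541.0893492238831 167.15082760402765
label in wrist (np.float64(330.16901639883673), np.float64(297.3728559528764))
p3 27.0
p2 7.4
p1 1.8
cover 47.2
[-0.4153672  -0.85050753 -0.60862303] 29.996275305747986 0.1826997294879211
```

```bash
python3 -m jog '{"jaw":[0,0,0,0],"slide":[[0,0,0],[0,0,0],[0,0,0],[0,0,0]],"spin":[0,0,0,0]}' && python3 -c "
from workcell import env
print(env.job_done())"
```

```text
time_s: 28.2
ee_pos: [598.3, -189.5, 187.8]
ee_rot: [140.6, 0.2, 84.6]
force: [-0.4, 0.2, -0.5]
gripper_width: 7.7
gripper_force: 30.0
the job is handed in; nothing more can be done
None
```

I handed the job in at 28.2 s, with no verdict returned: the cover is shut and clipped, and the gripper holds the notched plate with its label an estimated 4 mm from the reading point and within 1° of square, worked out from the gripper pose because no camera view showed the label itself.

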